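# Reset the rolling race

### The arm

A 7-joint arm with a two-finger parallel gripper is mounted at the origin on the work surface; the furniture and walls round the work are solid. World frame = base frame: x ahead of the robot, y to its left, z up, the work surface at z = 0. Lengths are in m, angles in rad, forces in N, time in s.
With the tool pointing down it reaches from about 0.425 to 0.875 m from the base axis. Payload 8.4 kg.
Tool frame: the origin (TCP) lies midway between the tips of the shut fingers; the grasp point (between the pads) lies 19 mm behind it; z points along the fingers, x is the direction in which the jaws open and shut, and the axes are right-handed (so a half turn about z gives the same grasp; the last joint's range is limited). The gripper opens to 85 mm and grips with 20 to 120 N. Pads are 22 mm wide; open, the fingers measure 114 mm over their backs; the gripper's body (76 mm by 85 mm) begins 54 mm behind the grasp point. The pads swing forward as they close: fully open they stand 13 mm farther back than shut.
Start: joints at [1.052, 0.333, 0.04, 1.465, -0.013, 1.343, -0.059], TCP at [0.265, -0.594, 0.231] pointing down, gripper open.
Joint ranges: [-2.58, 2.58], [-0.38, 2.09], [-1.3, 1.39], [0.25, 2.4], [-1.5, 4.64], [0.08, 2.09], [-2.65, 2.65]. Speed limits (rad/s): [2.22, 2.22, 2.79, 2.79, 3.14, 3.14, 3.14].

### API

Orientations are given as [roll, pitch, yaw] about the fixed x, y, z axes, in that order (R = Rz(yaw) Ry(pitch) Rx(roll)).
In Python, from rig import ctrl gives the robot as it stands.
- The arm moves only by the shell command python3 -m handwheel 'ROWS'. ROWS is JSON, a list of rows, each a list of 3 entries, a list of its own where there are three numbers: the shift along the tool's x, y, z in m, then the turn, a rotation vector about the tool's x, y, z in degrees, then the closure, from -1 (fully open) to 1 (shut). In form: [[[tx, ty, tz], [rx, ry, rz], jaw], ...]. A call has 1 to 20 rows; each row is the pose to reach, as a shift and turn from the pose commanded when the call began, along the tool's axes at that moment; what a row does not reach only later rows make up. A row lasts 1/8 s, in which the tool goes at most 62.5 mm and 10.7 degrees, less where a joint would pass 70% of its speed; a pose out of reach is approached as far as the arm can. A call with a gripper value outside its range is refused whole. The fingers move at their own pace and stop on an object; the grip force is fixed at half the most. Time passes only in rows, so rows that repeat a pose let the fingers close. It gives the time, the measured TCP pose, the force and the opening at its end, in the units of the state.
- ctrl.get_state(): the state, without advancing time (a new reading comes with each control period).
- ctrl.snapshot(name): name is "scene" or "top"; returns (picture, depth): 420x560x3 uint8, red, green, blue; 420x560 float32, m along the optical axis (not along the pixel's ray), 0 where there is no reading.
- ctrl.camera_params(name): a dict with "vertical_fov" (degrees; the focal length in pixels is half the picture's height over the tangent of half this angle, whatever the lens; pixels are square), "cx", "cy" (the principal point, pixels), "k1" (the pictures are not rectified: a ray, as slopes to the right and down, at radius r is drawn at 1 + k1 r^2 times it, then the intrinsics apply), "world_from_camera" (4x4, takes a point from camera to world coordinates). Camera axes: x right, y down, z forward; pixel columns grow to the right and rows downward; lengths in m; the calibration is good to about 2 mm. A picture is of the moment at which its call begins. camera_params takes no time and is no camera call.
- ctrl.hand_in(): hands the job in, once; it reports no verdict.
The state is a dict: "clock": time; "joint_positions": joint angles; "joint_vel": joint speeds; "joint_efforts": joint torques, N m; "eef_pos": TCP position; "tcp_rot": TCP orientation; "contact_force": force on the tool from outside, world axes, zero at the start; "torque": the same for the moment, N m; "opening": opening from 0.0 (shut) to 1.0 (fully open).
Only numpy, scipy, OpenCV 4.12 (cv2) and the standard library are available. Lean on these libraries where they do the work, as an engineer would, in place of code of your own. Each camera call takes 0.05 s, during which the arm holds its last target.

### The job

Set the two-lane rolling ramp up for its next race: with the fingertips, gently push the solid roller and the hollow roller, in either order, each up its own lane from the foot of the ramp until it is past the spring catch near the top, then let go so that it settles back against the raised catch and cannot roll down. Only push them: do not pinch or lift a roller, do not shove it hard against the end plate, and leave the other things on the bench where they are.

Things in the scene. Friction and masses are not known exactly. Their poses are not given: they have to be found in the camera images.
- track: Fixed aluminium ramp, 320 x 106 mm, two lanes. Origin: its middle, at lane-floor level. x: along the lanes UPHILL (8 deg above level), y: across (left when looking uphill), z: square to the floors. Lanes at y = +31 and -31 mm, 34 mm wide; walls and the middle web stand 12 mm above the floor, so fingertips 16 to 22 mm above it clear all but the rollers and the end plate.
- foot (a point): Middle of the foot buffer's uphill face, at floor level: track x = -148 mm. The buffer is 12 mm high and thick and closes the low end of both lanes; the rollers rest on it at the start, centres at track x = -126 mm.
- top (a point): Middle of the end plate's rubber pad faces, at floor level: track x = +148 mm; the plate is 32 mm high. A roller touches it with its centre at x = 123 mm: 35 mm of play past the catch.
- solid_roller: Solid aluminium roller: disc 50 mm across, 30 mm wide, closed flat faces, about 0.16 kg. Starts at the foot of one lane. Origin: its centre, 25 mm above the floor. y: its axle line, across the lane; x and z turn as it rolls. Rolls back down when not held.
- hollow_roller: Hollow roller: ring of steel tube 50 mm across, 30 mm wide, wall 5 mm, about 0.16 kg (bore not to be entered). Starts at the foot of the other lane. Origin: its centre, 25 mm above the floor. y: its axle line, across the lane; x and z turn as it rolls. Rolls back down when not held.
- near_catch (a joint): One-way catch (steel pawl) in the floor slot of the lane at track y = -31 mm, nearer the robot. Hinge, rad: 0 = up (as at the start), 0.55 = level with the floor, 0.8 = fully down. A light spring (under 1 N at the tip) raises it. It folds uphill: a roller going up rides over it, one coming down is held.
- far_catch (a joint): The same one-way catch in the lane at track y = +31 mm, farther from the robot. Hinge, rad: 0 = up (as at the start), 0.55 = level with the floor, 0.8 = fully down. A light spring (under 1 N at the tip) raises it. It folds uphill: a roller going up rides over it, one coming down is held.
- near_catch_tip (a point): Tip of the raised near catch: track x = 68.8 mm, 9 mm above the lane floor, on the lane's middle line; 8 mm wide. It springs up once the roller's centre is past x = 88 mm, where the roller rests on it; pushed to about x = 100 mm and let go, the roller settles back on it.
- far_catch_tip (a point): Tip of the raised far catch: track x = 68.8 mm, 9 mm above the lane floor, on the lane's middle line; 8 mm wide. It springs up once the roller's centre is past x = 88 mm, where the roller rests on it; pushed to about x = 100 mm and let go, the roller settles back on it.
- cap: Bystander: white screw cap lying open side up on the bench beyond the low end of the ramp, 38 mm across, 15 mm high. Origin under its middle.
- tweezers: Bystander: steel tweezers lying on the bench, 110 mm long, 7 mm high. Origin under their middle.
- dropper: Bystander: brown dropper bottle, 27 mm across, 88 mm tall, beyond the gas cock. Origin under its middle.
- cup: Bystander: clear cup with dark red wax in it, 70 mm across, 79 mm tall, beyond the gas cock. Origin under its middle.
Mind the look-alikes: they are no part of the job. Leave any orange or turquoise look-alike of the solid_roller alone.

How it is judged:
By the outcome, as a careful person would: the job done as asked, in the order asked, and still so for the second after the job is handed in, with the robot touching nothing.
It also fails if it takes over 64 s, if anything falls off the work surface, if the arm or the gripper's body presses on something with over 40 N, if the wrist force passes 120 N, or if a joint passes its speed limit or range.

## Working session

There is one attempt and no reset: what is moved stays moved. The work goes in short steps, Python scripts to look and compute and a shell command to move; the robot and the scene stay as the last step left them, time stands still between calls to the robot, and variables do not carry over. Pictures are saved under pics/ and viewed, and the job is handed in when it is done.

```bash
ls; mkdir -p pics; python3 - <<'E'
from rig import ctrl
import cv2,numpy as np
s=ctrl.get_state(); print(s)
for n in("scene","top"):
    p,d=ctrl.snapshot(n); cv2.imwrite(f"pics/{n}0.png",p[:,:,::-1]); np.save(f"pics/{n}0_d.npy",d); print(n,ctrl.camera_params(n))
E
```

```text
pics
{'clock': 0.0, 'joint_positions': array([ 1.0518099 ,  0.33388989,  0.03985058,  1.46627583, -0.01340598,
        1.34330238, -0.05849387]), 'joint_vel': array([-6.46893645e-04,  9.63241746e-05,  1.17935111e-03,  1.28845816e-04,
        4.60950926e-04, -9.98530556e-04, -2.54154429e-04]), 'joint_efforts': array([ 1.95258972e-04, -6.58552694e+01,  1.36572618e+00, -4.05568099e+01,
        1.67387567e-02,  1.23605804e-02, -3.08920266e-05]), 'eef_pos': array([ 0.2647188 , -0.59314971,  0.23043229]), 'tcp_rot': array([ 3.14149745e+00,  1.60691498e-03, -1.15100054e+00]), 'contact_force': array([0.66303979, 0.06872088, 0.07556378]), 'torque': array([-0.0079638 ,  0.02594201, -0.00037544]), 'opening': 0.9998719987493717}
scene {'vertical_fov': 55.41035571365333, 'cx': 278.39074453515497, 'cy': 213.37273674058542, 'k1': -0.08283156785011682, 'world_from_camera': array([[ 0.58808025, -0.47892358,  0.65176209, -0.10418204],
       [-0.80876301, -0.34023726,  0.47973013, -0.47120416],
       [-0.00800032, -0.80924089, -0.58742249,  0.62301147],
       [ 0.        ,  0.        ,  0.        ,  1.        ]])}
top {'vertical_fov': 49.2732863397218, 'cx': 277.5092367561084, 'cy': 208.38658959557438, 'k1': 0.008794021936850333, 'world_from_camera': array([[-0.01255898, -0.97955903,  0.2007645 ,  0.28411878],
       [-0.99989881,  0.01096143, -0.00906705, -0.01931653],
       [ 0.00668104, -0.20085806, -0.97959757,  1.12324017],
       [ 0.        ,  0.        ,  0.        ,  1.        ]])}
```

View pics/scene0.png

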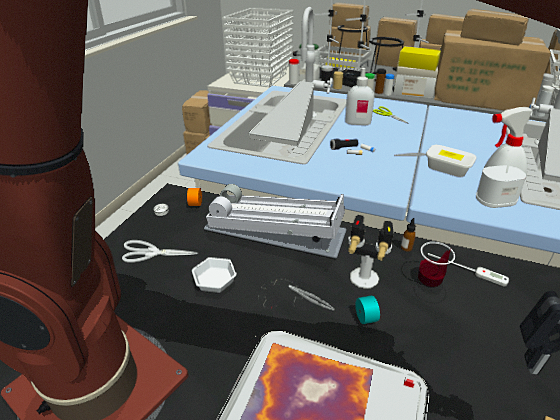

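View pics/top0.png

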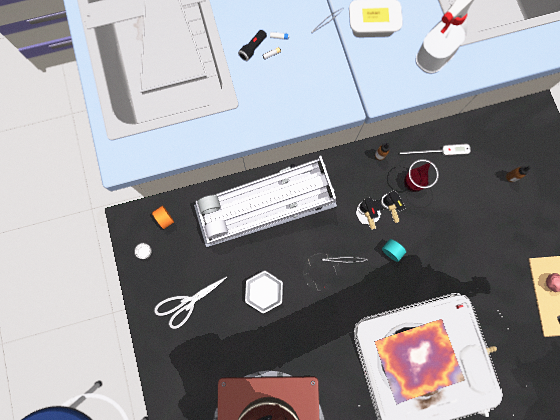

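```bash
cat > h.py <<'E'
import numpy as np,cv2
from rig import ctrl
def K(n):
    c=ctrl.camera_params(n); f=210/np.tan(np.radians(c["vertical_fov"])/2)
    return f,c["cx"],c["cy"],c["k1"],np.array(c["world_from_camera"])
def slopes(n,u,v):
    f,cx,cy,k1,T=K(n); a=np.array([(u-cx)/f,(v-cy)/f]); r=a.copy()
    for _ in range(20): r=a/(1+k1*(r@r))
    return r,T
def pt(n,u,v,d):
    r,T=slopes(n,u,v); return (T@np.array([r[0]*d,r[1]*d,d,1]))[:3]
def onz(n,u,v,z):
    r,T=slopes(n,u,v); g=T[:3,:3]@np.array([r[0],r[1],1]); o=T[:3,3]; return o+g*(z-o[2])/g[2]
def proj(n,P):
    f,cx,cy,k1,T=K(n); q=np.linalg.inv(T)@np.r_[P,1]; s=q[:2]/q[2]; s=s*(1+k1*(s@s)); return s*f+[cx,cy]
def cloud(n,d):
    f,cx,cy,k1,T=K(n); v,u=np.mgrid[:420,:560]; a=np.stack([(u-cx)/f,(v-cy)/f],-1); r=a.copy()
    for _ in range(20): r=a/(1+k1*(r**2).sum(-1,keepdims=True))
    q=np.stack([r[...,0]*d,r[...,1]*d,d],-1); return q@T[:3,:3].T+T[:3,3]
E
python3 - <<'E'
import cv2,numpy as np
from h import *
a=cv2.imread("pics/top0.png")[150:255,185:345]; b=cv2.imread("pics/scene0.png")[175:265,190:360]
cv2.imwrite("pics/c1.png",cv2.resize(a,None,fx=5,fy=5,interpolation=cv2.INTER_CUBIC)); cv2.imwrite("pics/c2.png",cv2.resize(b,None,fx=4.7,fy=4.7,interpolation=cv2.INTER_CUBIC))
E
```

```text
(no output)
```

View pics/c1.png

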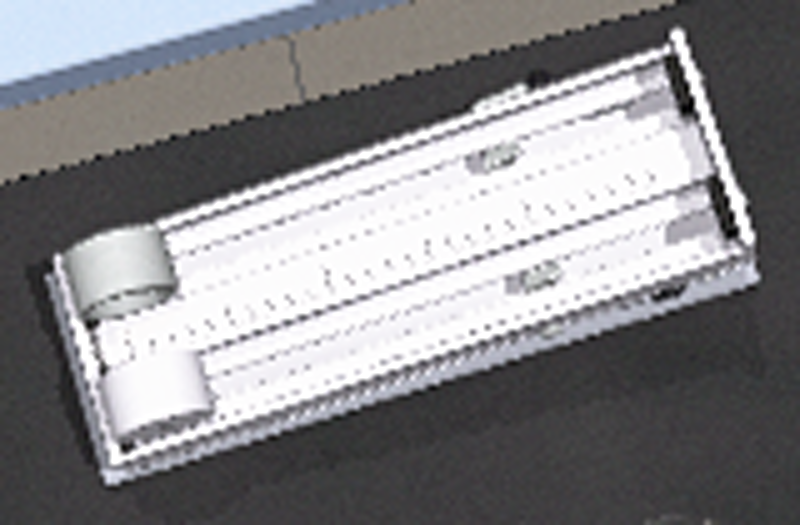

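View pics/c2.png

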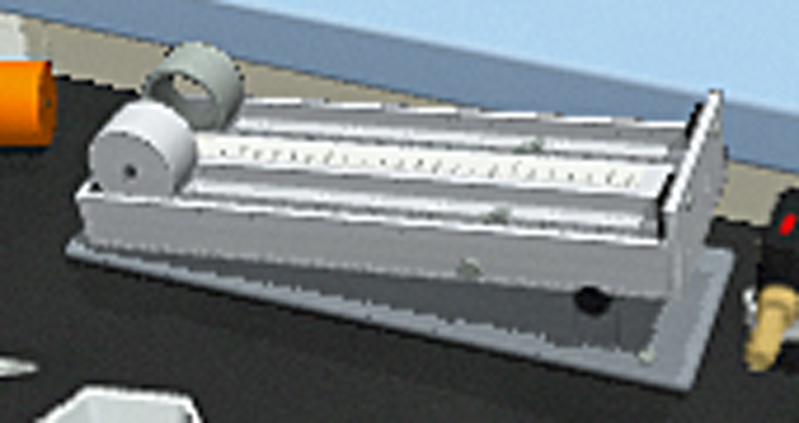

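```bash
python3 - <<'E'
from h import *
for n,poly in (("top",[(215,219),(318,184),(320,190),(217,225)]),("scene",[(240,205),(330,212),(330,214),(240,208)])):
    d=np.load(f"pics/{n}0_d.npy"); C=cloud(n,d)
    m=np.zeros((420,560),np.uint8); cv2.fillPoly(m,[np.array(poly)],1)
    P=C[(m>0)&(d>0)]; c=np.median(P,0)
    for _ in range(4):
        u,s,vt=np.linalg.svd(P-P.mean(0),full_matrices=False); nn=vt[2]*np.sign(vt[2][2]); r=(P-P.mean(0))@nn; P=P[abs(r)<3*np.median(abs(r))+1e-4]
    print(n,len(P),P.mean(0),nn,"slope",np.degrees(np.arccos(nn[2])),"uphill yaw",np.degrees(np.arctan2(-nn[1],-nn[0])),r.std())
# catches / rollers
d=np.load("pics/top0_d.npy"); ds=np.load("pics/scene0_d.npy")
for nm,u,v in(("nearcatch",291.6,205.2),("farcatch",284,181.4),("plate top near",334.5,198.5),("plate top far",321,157),("solid top",216.5,227),("hollow top",209,203),("low near corner",207.5,242),("low far",197,201)):
    print(nm,pt("top",u,v,d[int(round(v)),int(round(u))]))
for nm,u,v in(("solid face",217.5,211.5),("farcatch",303,206),("nearcatch",296,221)):
    print("s",nm,pt("scene",u,v,ds[int(round(v)),int(round(u))]))
E
```

```text
top 718 [ 0.5132867  -0.01386217  0.06512484] [-0.8448469  -0.18359522  0.50252016] slope 59.83312672913543 uphill yaw 12.260425363875322 0.0021531446751733552
scene 300 [ 0.52647956 -0.0195455   0.0711378 ] [0.00639401 0.14592868 0.98927445] slope 8.399169845479875 uphill yaw -92.50886694266698 0.0007311012292524463
nearcatch [ 0.5070759  -0.06226497  0.07084509]
farcatch [ 0.56584309 -0.04536721  0.0678805 ]
plate top near [ 0.51381047 -0.15872045  0.10749112]
plate top far [ 0.61231256 -0.13092816  0.10897296]
solid top [0.4549682  0.11156031 0.08459818]
hollow top [0.51127803 0.12957477 0.08564694]
low near corner [0.42555016 0.1370124  0.04694557]
low far [0.51963568 0.1599413  0.07087325]
s solid face [0.44110929 0.11314324 0.06021786]
s farcatch [ 0.56596745 -0.05166773  0.07193329]
s nearcatch [ 0.50844518 -0.07017598  0.07023702]
```

```bash
python3 - <<'E'
from h import *
# cloud-based: track frame guess, then check histograms
yaw=np.radians(-73.5); s8,c8=np.sin(np.radians(8)),np.cos(np.radians(8))
X=np.array([np.cos(yaw)*c8,np.sin(yaw)*c8,s8]);Y=np.array([-np.sin(yaw),np.cos(yaw),0]);Z=np.cross(X,Y)
O=np.array([.517,.008,.055])
for n in("top","scene"):
    d=np.load(f"pics/{n}0_d.npy"); C=(cloud(n,d)-O)@np.stack([X,Y,Z],1); ok=d>0
    x,y,z=C[...,0],C[...,1],C[...,2]
    print(n)
    for a,b in((-.04,-.0),(0,.04),(.09,.12)):   # web height
        m=ok&(abs(y)<.009)&(x>a)&(x<b); print(" web z",a,np.round(np.percentile(z[m],[10,50,90]),4),m.sum())
    for yl in(-.031,.031):
        m=ok&(abs(y-yl)<.008)&(x>-.06)&(x<.04); print(" floor z",yl,np.round(np.percentile(z[m],[10,50,90]),4),m.sum())
    for x0 in(-.06,-.02,.02,.06,.1):  # outer extent at wall-top height
        m=ok&(abs(x-x0)<.02)&(abs(z-.012)<.004)&(abs(y)<.07); print(" wall extents y",x0,np.round([y[m].min(),y[m].max()],4))
    m=ok&(z>.018)&(abs(y)<.06)&(x>.1); print(" plate x,top",np.round(np.percentile(x[m],[2,50,98]),4),np.round(z[m].max(),4),np.round([y[m].min(),y[m].max()],4))
    for yl in(-.031,.031):
        m=ok&(z>.016)&(abs(y-yl)<.025)&(x<-.08)&(x>-.17); print(" roller x range",yl,np.round(np.percentile(x[m],[2,98]),4),"y",np.round(np.percentile(y[m],[2,98]),4),"z",np.round(np.percentile(z[m],98),4))
E
```

```text
top
 web z -0.04 [0.0093 0.0117 0.0142] 126
 web z 0 [0.0094 0.012  0.0149] 126
 web z 0.09 [0.0101 0.0125 0.0153] 96
 floor z -0.031 [-0.0197 -0.0164  0.0004] 230
 floor z 0.031 [-0.0189 -0.0155  0.0001] 215
 wall extents y -0.06 [-0.0518  0.0547]
 wall extents y -0.02 [-0.0516  0.0546]
 wall extents y 0.02 [-0.0509  0.0551]
 wall extents y 0.06 [-0.051   0.0549]
 wall extents y 0.1 [-0.0504  0.0558]
 plate x,top [0.1557 0.1628 0.1678] 0.0362 [-0.0507  0.0554]
 roller x range -0.031 [-0.1404 -0.0943] y [-0.0452 -0.0155] z 0.051
 roller x range 0.031 [-0.1411 -0.0949] y [0.0172 0.0466] z 0.0517
scene
 web z -0.04 [0.0101 0.0117 0.0129] 74
 web z 0 [0.0076 0.0117 0.0128] 82
 web z 0.09 [-0.0012  0.0115  0.0128] 82
 floor z -0.031 [-0.05   -0.0445 -0.0372] 175
 floor z 0.031 [-0.0033 -0.0023 -0.0004] 4
 wall extents y -0.06 [-0.0523  0.0551]
 wall extents y -0.02 [-0.0526  0.057 ]
 wall extents y 0.02 [-0.0515  0.0583]
 wall extents y 0.06 [-0.0523  0.0558]
 wall extents y 0.1 [-0.0514  0.0551]
 plate x,top [0.156  0.165  0.1681] 0.0329 [-0.0515  0.0575]
 roller x range -0.031 [-0.1398 -0.0947] y [-0.0457 -0.0159] z 0.0496
 roller x range 0.031 [-0.1412 -0.095 ] y [0.0164 0.0464] z 0.0496
```

The solid roller is the closed disc with a plain face, in the near lane (scene 217,211). The hollow roller is the ring, in the far lane (scene 231,193). The orange cylinder at scene (194,197) and the turquoise one at (368,309) are look-alikes off the ramp. The crop confirms both picks. Next I'll fix the track frame and compute the first moves.

```bash
cat >> h.py <<'E'
from scipy.spatial.transform import Rotation as Rn
yaw=np.radians(-73.3); s8,c8=np.sin(np.radians(8)),np.cos(np.radians(8))
X=np.array([np.cos(yaw)*c8,np.sin(yaw)*c8,s8]);Y=np.array([-np.sin(yaw),np.cos(yaw),0]);Z=np.cross(X,Y)
_y=np.radians(-73.5)
O=np.array([.517,.008,.055])+.008*X+.0012*Y
TR=np.stack([X,Y,Z],1); RT=Rn.from_matrix(np.stack([X,-Y,-Z],1))
def tw(x,y,z): return O+TR@np.array([x,y,z])
def tl(P): return (np.asarray(P)-O)@TR
def cur():
    s=ctrl.get_state(); return s,np.array(s["eef_pos"]),Rn.from_euler("xyz",s["tcp_rot"])
def rel(P,R=None):
    s,p,r=cur(); R=R or r
    return np.round(r.inv().apply(P-p),4),np.round((r.inv()*R).as_rotvec(degrees=True),2)
def views(tag):
    out=[]
    for n,(a,b,c,e) in(("top",(130,260,170,350)),("scene",(150,270,180,360))):
        p,d=ctrl.snapshot(n); p=p[:,:,::-1].copy(); cv2.imwrite(f"pics/{tag}_{n}.png",p); np.save(f"pics/{tag}_{n}_d.npy",d); out.append(cv2.resize(p[a:b,c:e],(540,int(540*(b-a)/(e-c))),interpolation=cv2.INTER_CUBIC)[:300])
    h=min(o.shape[0] for o in out); cv2.imwrite(f"pics/{tag}.png",np.vstack([o[:299] for o in out]))
def rollers(tag):
    for n in("top","scene"):
        d=np.load(f"pics/{tag}_{n}_d.npy"); C=(cloud(n,d)-O)@TR; x,y,z=C[...,0],C[...,1],C[...,2]
        for yl in(-.031,.031):
            m=(d>0)&(z>.030)&(z<.053)&(abs(y-yl)<.016)&(x<.14)&(x>-.17)
            if m.sum()>5: print(n,yl,m.sum(),"x",np.round(np.percentile(x[m],[2,50,98]),4),"zmax",np.round(np.percentile(z[m],98),4))
E
python3 - <<'E'
from h import *
print("O",O)
print("check catch proj",[np.round(proj(n,tw(.0688,y,.009)),1) for n in("top","scene") for y in(-.031,.031)])
print("check plate top corners",[np.round(proj("top",tw(.154,y,.032)),1) for y in(-.053,.053)])
P=tw(-.185,-.031,.15); print(P,np.hypot(P[0],P[1]))
print(rel(tw(.10,-.031,.16),RT)); print(rel(P,RT))
E
```

```text
O [0.5204259  0.00075682 0.05611338]
check catch proj [array([295.9, 203.6]), array([287.8, 179.2]), array([297.1, 219.5]), array([304.7, 204.8])]
check plate top corners [array([333.6, 199. ]), array([318.8, 156.4])]
[0.43209014 0.18731681 0.17890657] 0.4709453027430159
(array([-0.366 , -0.435 ,  0.0025]), array([-0.5 ,  8.07,  7.34]))
(array([-0.6444, -0.4709,  0.0525]), array([-0.5 ,  8.07,  7.34]))
```

```bash
python3 -m handwheel '[[[-0.366,-0.435,0.0025],[-0.5,8.07,7.34],1],[[-0.366,-0.435,0.0025],[-0.5,8.07,7.34],1],[[-0.366,-0.435,0.0025],[-0.5,8.07,7.34],1],[[-0.366,-0.435,0.0025],[-0.5,8.07,7.34],1],[[-0.366,-0.435,0.0025],[-0.5,8.07,7.34],1],[[-0.366,-0.435,0.0025],[-0.5,8.07,7.34],1],[[-0.366,-0.435,0.0025],[-0.5,8.07,7.34],1],[[-0.366,-0.435,0.0025],[-0.5,8.07,7.34],1],[[-0.366,-0.435,0.0025],[-0.5,8.07,7.34],1],[[-0.366,-0.435,0.0025],[-0.5,8.07,7.34],1],[[-0.366,-0.435,0.0025],[-0.5,8.07,7.34],1],[[-0.366,-0.435,0.0025],[-0.5,8.07,7.34],1]]'; python3 - <<'E'
from h import *
s,p,r=cur(); print(tl(p),s["opening"],s["joint_positions"])
print(rel(tw(-.185,-.031,.16),RT))
E
```

```text
clock: 1.6
eef_pos: [0.5123, -0.0838, 0.2286]
tcp_rot: [3.141, -0.141, -1.282]
contact_force: [-0.4, 0.0, 0.2]
opening: 0.0
[ 0.10190452 -0.03205697  0.15988798] 0.0004988236191673462 [ 0.4351448   0.05723373 -0.46793766  1.8116364   0.17145111  1.24748937
 -1.36545102]
(array([-0.2869, -0.0004, -0.0006]), array([ 0.04, -0.09, -0.14]))
```

```bash
python3 -m handwheel '[[[-0.06,0,0],[0,0,0],1],[[-0.12,0,0],[0,0,0],1],[[-0.18,0,0],[0,0,0],1],[[-0.24,0,0],[0,0,0],1],[[-0.287,0,0],[0,0,0],1],[[-0.287,0,0],[0,0,0],1]]'; python3 - <<'E'
from h import *
s,p,r=cur(); print(tl(p),s["opening"],s["joint_positions"])
print(rel(tw(-.180,-.031,.019),RT)); views("v1")
E
```

```text
clock: 2.35
eef_pos: [0.4302, 0.1922, 0.1883]
tcp_rot: [-3.142, -0.14, -1.276]
contact_force: [0.7, 0.4, -0.0]
opening: -0.001
[-0.18883483 -0.03141697  0.16001353] -0.000806479923168062 [ 0.12318002  0.06930488 -0.75930993  1.89575645  0.18982189  1.24836747
 -1.97670764]
(array([ 0.0087, -0.0003,  0.141 ]), array([-0.03, -0.04,  0.21]))
```

View pics/v1_scene.png

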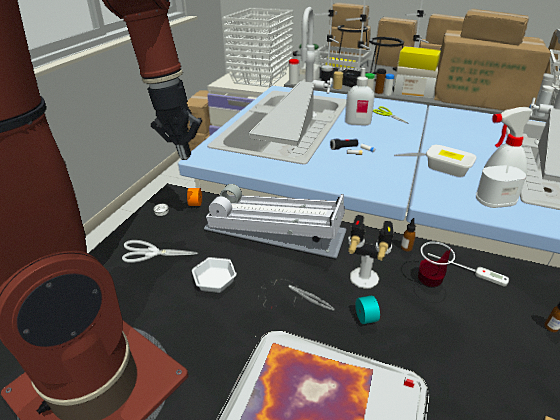

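```bash
python3 - <<'E'
from h import *
d=np.load("pics/top0_d.npy")
for nm,u,v,z in(("orange",163,217,.02),("cap",143,251,.01)):
    w=onz("top",u,v,z); print(nm,w,tl(w),pt("top",u,v,d[v,u]))
C=cloud("top",d)
img=cv2.imread("pics/top0.png"); hsv=cv2.cvtColor(img,cv2.COLOR_BGR2HSV); m=(hsv[...,0]<20)&(hsv[...,0]>5)&(hsv[...,1]>200)&(np.arange(560)[None]<200)&(np.arange(420)[:,None]>150)
T=tl(C[m]); print(m.sum(),np.percentile(T,[1,99],axis=0),C[m][:,2].max())
E
```

```text
orange [0.49186334 0.25065429 0.02      ] [-0.25018189  0.0444528  -0.00130752] [0.48690217 0.24420709 0.04634658]
cap [0.41029415 0.29835705 0.01      ] [-0.32003139 -0.01996811 -0.00158909] [0.41137006 0.3010659  0.00050725]
46 [[-0.26627739  0.01706955 -0.00520388]
 [-0.22779535  0.0666332   0.02044105]] 0.04337052519510265
```

```bash
python3 -m handwheel '[[[0.004,0,0.05],[0,0,0],1],[[0.005,0,0.1],[0,0,0],1],[[0.006,0,0.125],[0,0,0],1],[[0.006,0,0.141],[0,0,0],1],[[0.006,0,0.141],[0,0,0],1]]'; python3 - <<'E'
from h import *
s,p,r=cur(); print(tl(p),s["contact_force"])
views("v2")
E
```

```text
clock: 3.08
eef_pos: [0.4388, 0.1642, 0.0493]
tcp_rot: [3.141, -0.141, -1.281]
contact_force: [0.7, 1.0, 0.2]
opening: -0.002
[-0.17919231 -0.03118794  0.01830573] [0.66457682 1.01292411 0.16533309]
```

View pics/v2.png

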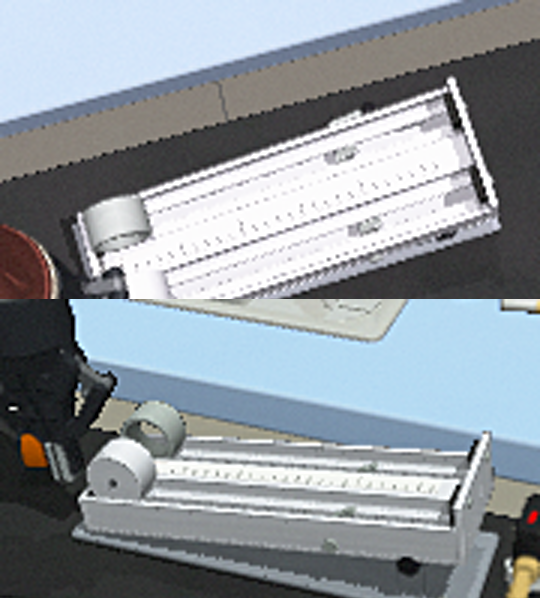

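The scene crop shows the shut fingertips just downhill of the solid roller, clear of everything. Now I'll push it slowly.

```bash
python3 -m handwheel '[[[0.006,0,0],[0,0,0],1],[[0.011,0,0],[0,0,0],1],[[0.015,0,0],[0,0,0],1],[[0.019,0,0],[0,0,0],1],[[0.024,0,0],[0,0,0],1],[[0.030,0,0],[0,0,0],1],[[0.037,0,0],[0,0,0],1],[[0.045,0,0],[0,0,0],1],[[0.053,0,0],[0,0,0],1],[[0.061,0,0],[0,0,0],1],[[0.069,0,0],[0,0,0],1],[[0.077,0,0],[0,0,0],1],[[0.085,0,0],[0,0,0],1],[[0.092,0,0],[0,0,0],1],[[0.098,0,0],[0,0,0],1],[[0.103,0,0],[0,0,0],1],[[0.106,0,0],[0,0,0],1],[[0.108,0,0],[0,0,0],1],[[0.109,0,0],[0,0,0],1]]'; python3 - <<'E'
from h import *
s,p,r=cur(); print(tl(p),s["contact_force"])
views("v3"); rollers("v3"); print(rel(tw(0,-.031,.019),RT))
E
```

```text
clock: 5.55
eef_pos: [0.4704, 0.0636, 0.0659]
tcp_rot: [-3.139, -0.14, -1.278]
contact_force: [-2.4, 6.5, 6.1]
opening: 0.001
[-0.07251306 -0.02981568  0.02007011] [-2.35158268  6.54818074  6.066884  ]
top -0.031 137 x [-0.058  -0.0226 -0.0092] zmax 0.0504
scene -0.031 332 x [-0.0827 -0.0367 -0.0101] zmax 0.0513
(array([0.0725, 0.0012, 0.0011]), array([-0.15, -0.01,  0.05]))
```

View pics/v3.png

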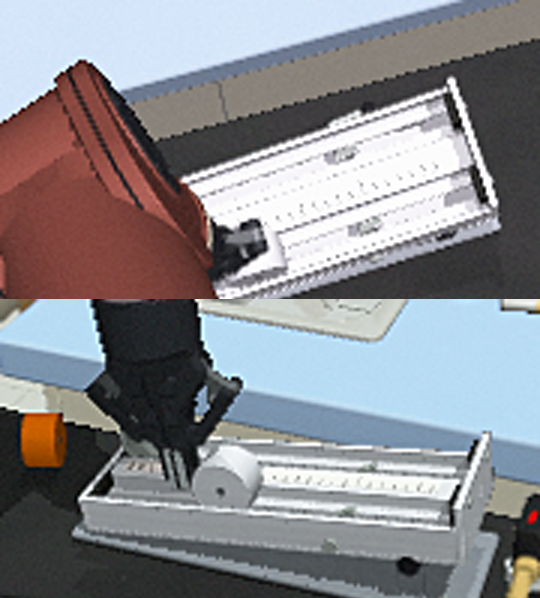

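The solid roller is about a third of the way up and touching the fingers. The wrist reads about 6 N along the track and 6 N upward, so the rising rear face is dragging on the flat finger. I'll tilt the tips forward about 12° so they push slightly below centre, which relieves the wedging.

```bash
python3 -m handwheel '[[[0,0.001,0.001],[0,6,0],1],[[0,0.001,0.003],[0,12,0],1],[[0,0.001,0.0035],[0,12,0],1],[[0,0.001,0.0035],[0,12,0],1]]'; python3 - <<'E'
from h import *
s,p,r=cur(); print(tl(p),TR.T@s["contact_force"]); print("track X in tool",r.inv().apply(X),"track Z in tool",r.inv().apply(Z))
E
```

```text
clock: 6.15
eef_pos: [0.4692, 0.062, 0.0618]
tcp_rot: [-3.141, -0.348, -1.279]
contact_force: [-1.3, 3.9, 3.4]
opening: -0.001
[-0.07185646 -0.03148713  0.01586595] [-3.57244605 -0.14471946  3.93486283]
track X in tool [9.78452332e-01 4.37756528e-04 2.06472379e-01] track Z in tool [ 2.06472662e-01 -7.49629608e-04 -9.78452083e-01]
```

```bash
python3 -m handwheel '[[[0.005,0,0.001],[0,0,0],1],[[0.010,0,0.002],[0,0,0],1],[[0.015,0,0.0031],[0,0,0],1],[[0.020,0,0.0041],[0,0,0],1]]'; python3 - <<'E'
from h import *
s,p,r=cur(); print(tl(p),TR.T@s["contact_force"])
E
python3 -m handwheel '[[[0.005,0,0.001],[0,0,0],1],[[0.010,0,0.0021],[0,0,0],1],[[0.010,0,0.0021],[0,0,0],1],[[0.010,0,0.0021],[0,0,0],1]]'; python3 - <<'E'
from h import *
s,p,r=cur(); print(tl(p),TR.T@s["contact_force"])
E
```

```text
clock: 6.65
eef_pos: [0.4753, 0.0417, 0.0651]
tcp_rot: [-3.14, -0.349, -1.281]
contact_force: [-2.2, 4.7, 5.4]
opening: 0.001
[-0.05045004 -0.03148817  0.01612972] [-4.32226781 -0.71975008  6.07560526]
clock: 7.15
eef_pos: [0.4774, 0.0312, 0.0659]
tcp_rot: [3.141, -0.351, -1.281]
contact_force: [-0.6, 0.5, -0.3]
opening: -0.001
[-0.03981216 -0.03246296  0.01544128] [-0.72959199 -0.45683534 -0.18986577]
```

```bash
python3 - <<'E'
from h import *
views("v4"); rollers("v4")
E
```

```text
top -0.031 209 x [-0.0438  0.0055  0.0214] zmax 0.0514
scene -0.031 355 x [-0.0568 -0.0077  0.0201] zmax 0.0512
```

View pics/v4.png

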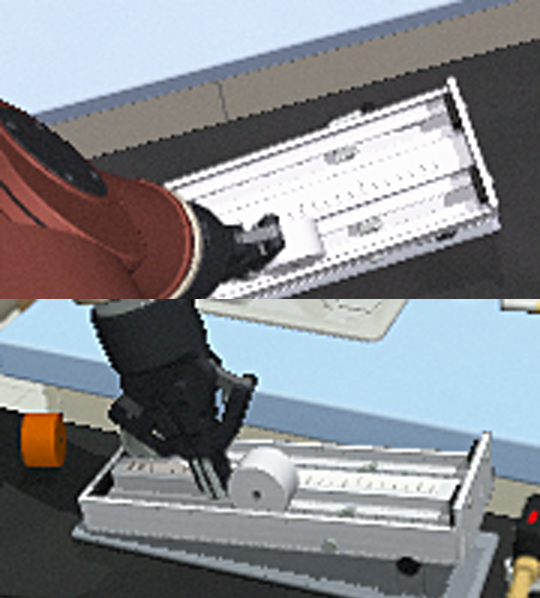

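```bash
python3 -m handwheel '[[[0.005,-0.001,0],[0,0,0],1],[[0.010,-0.001,0.001],[0,0,0],1],[[0.015,-0.001,0.002],[0,0,0],1],[[0.020,-0.001,0.003],[0,0,0],1],[[0.025,-0.001,0.004],[0,0,0],1],[[0.030,-0.001,0.005],[0,0,0],1],[[0.035,-0.001,0.006],[0,0,0],1],[[0.040,-0.001,0.0072],[0,0,0],1],[[0.045,-0.001,0.0083],[0,0,0],1],[[0.050,-0.001,0.0094],[0,0,0],1],[[0.055,-0.001,0.0104],[0,0,0],1],[[0.060,-0.001,0.0115],[0,0,0],1],[[0.064,-0.001,0.0124],[0,0,0],1],[[0.066,-0.001,0.013],[0,0,0],1],[[0.067,-0.001,0.0132],[0,0,0],1],[[0.067,-0.001,0.0132],[0,0,0],1]]'; python3 - <<'E'
from h import *
s,p,r=cur(); print(tl(p),TR.T@s["contact_force"])
views("v5"); rollers("v5")
E
```

```text
clock: 9.25
eef_pos: [0.4987, -0.0311, 0.0772]
tcp_rot: [-3.14, -0.35, -1.279]
contact_force: [-1.8, 4.9, 4.6]
opening: 0.002
[ 0.02698382 -0.03001839  0.01750406] [-4.57223207 -0.34432441  5.27046577]
top -0.031 188 x [0.0226 0.0728 0.0876] zmax 0.0516
scene -0.031 369 x [0.0126 0.0581 0.0864] zmax 0.0516
scene 0.031 151 x [-0.1482 -0.1179 -0.1041] zmax 0.0489
```

View pics/v5.png

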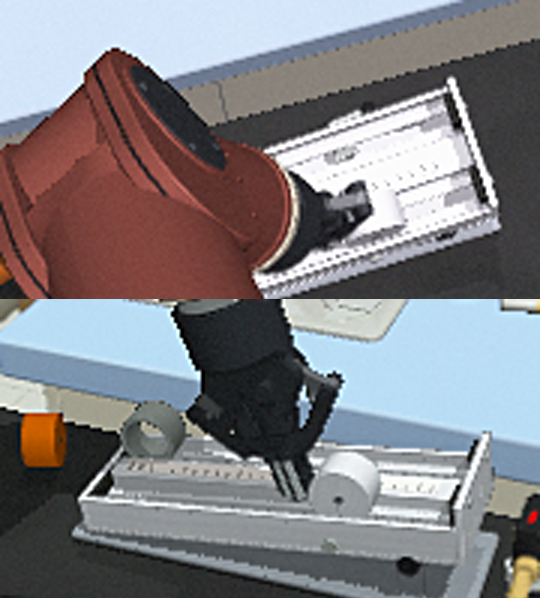

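```bash
python3 -m handwheel '[[[0.003,0,0.001],[0,0,0],1],[[0.006,0.0005,0.002],[0,0,0],1],[[0.009,0.0005,0.0028],[0,0,0],1],[[0.012,0.0005,0.0034],[0,0,0],1],[[0.015,0.0005,0.004],[0,0,0],1],[[0.018,0.0005,0.0046],[0,0,0],1],[[0.021,0.0005,0.0053],[0,0,0],1],[[0.024,0.0005,0.0059],[0,0,0],1],[[0.027,0.0005,0.0065],[0,0,0],1],[[0.030,0.0005,0.0072],[0,0,0],1],[[0.032,0.0005,0.0076],[0,0,0],1],[[0.032,0.0005,0.0076],[0,0,0],1],[[0.032,0.0005,0.0076],[0,0,0],1]]'; python3 - <<'E'
from h import *
s,p,r=cur(); print(tl(p),TR.T@s["contact_force"])
views("v6"); rollers("v6")
E
```

```text
clock: 10.98
eef_pos: [0.5068, -0.0636, 0.0804]
tcp_rot: [-3.142, -0.35, -1.28]
contact_force: [0.4, 0.2, 0.1]
opening: -0.001
[ 0.06051555 -0.0315408   0.01604801] [-0.04748564  0.40396738  0.12412452]
top -0.031 165 x [0.0554 0.1077 0.1215] zmax 0.0508
scene -0.031 378 x [0.0449 0.092  0.1204] zmax 0.0515
scene 0.031 147 x [-0.1473 -0.1181 -0.1039] zmax 0.0495
```

View pics/v6.png

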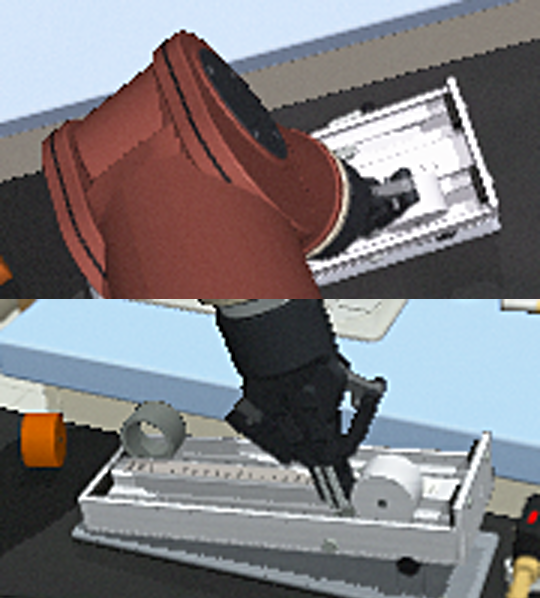

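```bash
python3 -m handwheel '[[[0.0015,0,0.0003],[0,0,0],1],[[0.003,0,0.0006],[0,0,0],1],[[0.003,0,0.0006],[0,0,0],1],[[0.001,0,0.0002],[0,0,0],1],[[-0.002,0,-0.0004],[0,0,0],1],[[-0.005,0,-0.001],[0,0,0],1],[[-0.008,0,-0.0017],[0,0,0],1],[[-0.011,0,-0.0023],[0,0,0],1],[[-0.014,0,-0.003],[0,0,0],1],[[-0.018,0,-0.0038],[0,0,0],1],[[-0.025,0,-0.0053],[0,0,0],1],[[-0.032,0,-0.0067],[0,0,0],1],[[-0.032,0,-0.0067],[0,0,0],1]]'; python3 - <<'E'
from h import *
s,p,r=cur(); print(tl(p),TR.T@s["contact_force"])
views("v7"); rollers("v7")
E
```

```text
clock: 12.7
eef_pos: [0.4975, -0.0317, 0.0757]
tcp_rot: [-3.141, -0.35, -1.278]
contact_force: [-0.9, 0.1, -0.6]
opening: -0.003
[ 0.0269482  -0.03127206  0.01602784] [-0.48406501 -0.87020756 -0.53269586]
top -0.031 272 x [0.0282 0.0881 0.1106] zmax 0.0518
scene -0.031 371 x [0.0122 0.0814 0.1098] zmax 0.0519
scene 0.031 146 x [-0.1468 -0.1189 -0.1045] zmax 0.0497
```

View pics/v7.png

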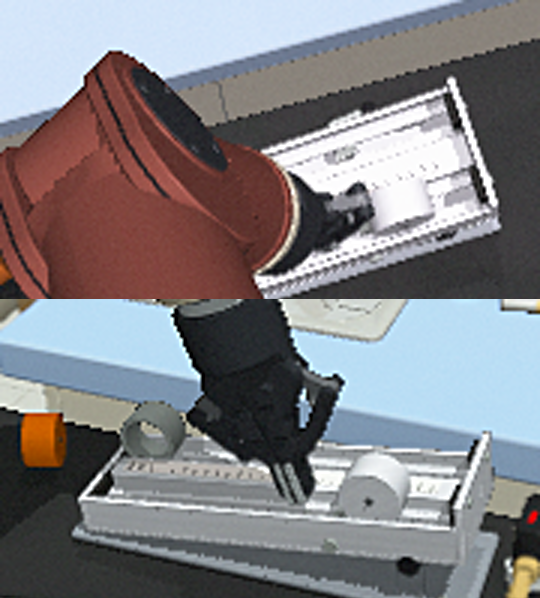

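The solid roller has settled back on its catch, at an estimated x of 86 mm with a clear gap to the fingers. Next is the hollow roller.

```bash
python3 -m handwheel '[[[-0.005,0,-0.03],[0,0,0],1],[[0.010,0,-0.065],[0,0,0],1],[[0.0187,0,-0.0978],[0,0,0],1],[[0.0187,0,-0.0978],[0,0,0],1]]'; python3 - <<'E'
from h import *
s,p,r=cur(); print(tl(p)); R=RT*Rn.from_rotvec([0,12,0],degrees=True); print(rel(tw(-.188,.031,.11),R),rel(tw(-.188,.031,.018),R))
E
```

```text
clock: 13.3
eef_pos: [0.4946, -0.0169, 0.1768]
tcp_rot: [-3.136, -0.352, -1.281]
contact_force: [1.3, -0.0, -0.0]
opening: 0.002
[ 0.02614576 -0.02982986  0.11821115]
(array([-0.2112, -0.0606, -0.0368]), array([-0.27, -0.16, -0.11])) (array([-0.2306, -0.0601,  0.0532]), array([-0.27, -0.16, -0.11]))
```

```bash
python3 -m handwheel '[[[-0.05,-0.015,-0.0088],[0,0,0],1],[[-0.1,-0.03,-0.0176],[0,0,0],1],[[-0.15,-0.045,-0.0264],[0,0,0],1],[[-0.19,-0.055,-0.033],[0,0,0],1],[[-0.2112,-0.0606,-0.0368],[0,0,0],1],[[-0.2112,-0.0606,-0.0368],[0,0,0],1]]'; python3 - <<'E'
from h import *
s,p,r=cur(); print(tl(p)); R=RT*Rn.from_rotvec([0,12,0],degrees=True); print(rel(tw(-.186,.031,.018),R)); views("v8"); rollers("v8")
E
```

```text
clock: 14.05
eef_pos: [0.4896, 0.2038, 0.1347]
tcp_rot: [3.14, -0.349, -1.276]
contact_force: [0.8, 0.1, 0.5]
opening: 0.001
[-0.19040693  0.028775    0.10610522]
(array([-0.014 , -0.0023,  0.0871]), array([ 0.05, -0.02,  0.19]))
top -0.031 276 x [0.0648 0.0878 0.1106] zmax 0.0515
top 0.031 253 x [-0.1487 -0.1233 -0.1041] zmax 0.0511
scene -0.031 249 x [0.0669 0.0914 0.1096] zmax 0.0498
scene 0.031 147 x [-0.1478 -0.1188 -0.1039] zmax 0.0496
```

View pics/v8.png

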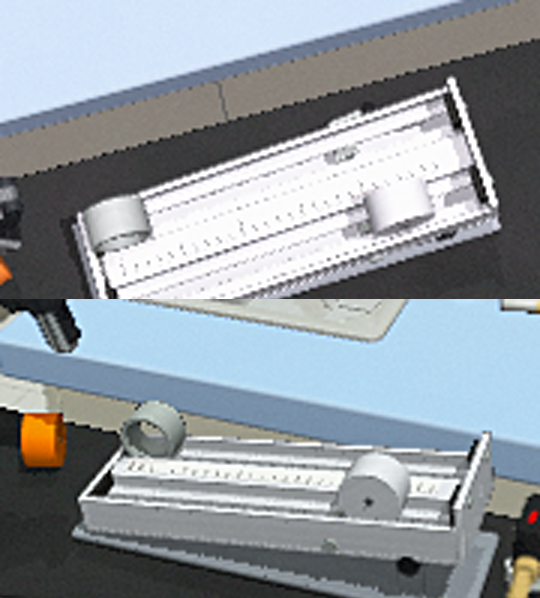

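The view shows the solid roller alone, resting at 88 mm on its raised catch. I'll come down behind the hollow roller.

```bash
python3 -m handwheel '[[[-0.006,-0.0023,0.035],[0,0,0],1],[[-0.010,-0.0023,0.06],[0,0,0],1],[[-0.014,-0.0023,0.08],[0,0,0],1],[[-0.014,-0.0023,0.0871],[0,0,0],1],[[-0.014,-0.0023,0.0871],[0,0,0],1]]'; python3 - <<'E'
from h import *
s,p,r=cur(); print(tl(p),TR.T@s["contact_force"]); print(r.inv().apply(X)); views("v9")
E
```

```text
clock: 14.78
eef_pos: [0.4976, 0.1866, 0.0497]
tcp_rot: [-3.141, -0.351, -1.28]
contact_force: [1.2, -0.5, 0.0]
opening: -0.004
[-0.18366928  0.03156984  0.01930996] [ 0.77849146  1.00320323 -0.08488496]
[ 9.77828829e-01 -6.09646426e-04  2.09404894e-01]
```

View pics/v9.png

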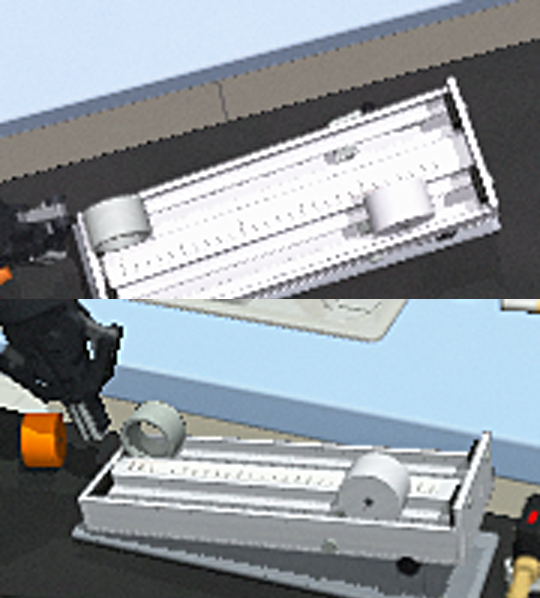

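```bash
python3 -m handwheel '[[[0.007,0,0.002],[0,0,0],1],[[0.013,0,0.0035],[0,0,0],1],[[0.017,0,0.0048],[0,0,0],1],[[0.021,0,0.0059],[0,0,0],1],[[0.025,0,0.007],[0,0,0],1],[[0.030,0,0.008],[0,0,0],1],[[0.035,0,0.009],[0,0,0],1],[[0.040,0,0.0102],[0,0,0],1],[[0.045,0,0.0113],[0,0,0],1],[[0.050,0,0.0124],[0,0,0],1],[[0.055,0,0.0134],[0,0,0],1],[[0.060,0,0.0144],[0,0,0],1],[[0.065,0,0.0155],[0,0,0],1],[[0.070,0,0.0165],[0,0,0],1],[[0.075,0,0.0176],[0,0,0],1],[[0.080,0,0.0187],[0,0,0],1],[[0.085,0,0.0197],[0,0,0],1],[[0.088,0,0.0204],[0,0,0],1],[[0.090,0,0.0208],[0,0,0],1],[[0.090,0,0.0208],[0,0,0],1]]'; python3 - <<'E'
from h import *
s,p,r=cur(); print(tl(p),TR.T@s["contact_force"]); print(rel(tw(0,.031,.0165))); views("v10"); rollers("v10")
E
```

```text
clock: 17.38
eef_pos: [0.5238, 0.0987, 0.0608]
tcp_rot: [3.142, -0.351, -1.28]
contact_force: [-0.2, 1.3, -1.0]
opening: 0.001
[-0.09130686  0.03134011  0.01760877] [-1.39972563  0.21450381 -0.76696746]
(array([0.089 , 0.0003, 0.0202]), array([0., 0., 0.]))
top -0.031 274 x [0.0648 0.0878 0.11  ] zmax 0.0511
top 0.031 236 x [-0.0998 -0.049  -0.0305] zmax 0.0516
scene -0.031 244 x [0.0675 0.0912 0.1107] zmax 0.0497
scene 0.031 246 x [-0.1072 -0.0617 -0.031 ] zmax 0.0516
```

View pics/v10.png

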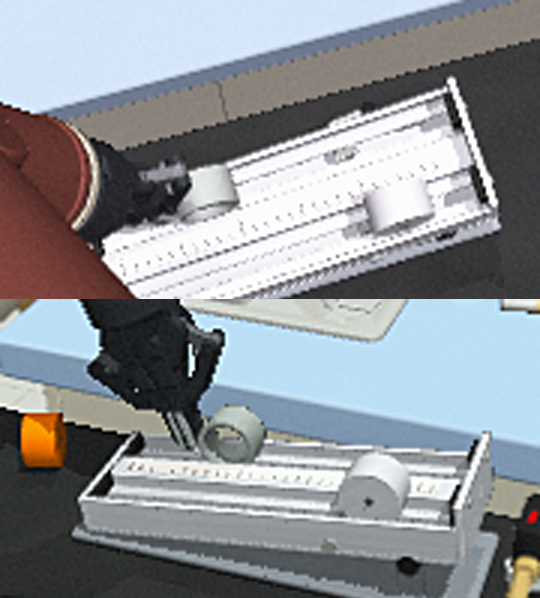

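```bash
python3 -m handwheel '[[[0.004,0,0.001],[0,0,0],1],[[0.009,0,0.002],[0,0,0],1],[[0.014,0,0.0032],[0,0,0],1],[[0.020,0,0.0045],[0,0,0],1],[[0.026,0,0.0058],[0,0,0],1],[[0.032,0,0.0072],[0,0,0],1],[[0.038,0,0.0085],[0,0,0],1],[[0.044,0,0.0099],[0,0,0],1],[[0.050,0,0.0112],[0,0,0],1],[[0.056,0,0.0125],[0,0,0],1],[[0.062,0,0.0138],[0,0,0],1],[[0.068,0,0.0151],[0,0,0],1],[[0.074,0,0.0164],[0,0,0],1],[[0.080,0,0.0177],[0,0,0],1],[[0.086,0,0.019],[0,0,0],1],[[0.092,0,0.0203],[0,0,0],1],[[0.097,0,0.0213],[0,0,0],1],[[0.101,0,0.0222],[0,0,0],1],[[0.103,0,0.0226],[0,0,0],1],[[0.103,0,0.0226],[0,0,0],1]]'; python3 - <<'E'
from h import *
s,p,r=cur(); print(tl(p),TR.T@s["contact_force"]); print(rel(tw(.060,.031,.0165))); views("v11"); rollers("v11")
E
```

```text
clock: 19.98
eef_pos: [0.5539, -0.0009, 0.0751]
tcp_rot: [-3.141, -0.35, -1.279]
contact_force: [-1.1, 3.4, 1.8]
opening: 0.001
[0.01370683 0.03157358 0.01723286] [-3.25208168 -0.06536741  2.27769027]
(array([0.0451, 0.0006, 0.0104]), array([0., 0., 0.]))
top -0.031 281 x [0.0645 0.0877 0.1106] zmax 0.0516
top 0.031 200 x [0.007  0.0575 0.0744] zmax 0.0524
scene -0.031 250 x [0.0669 0.0913 0.1106] zmax 0.0498
scene 0.031 272 x [-0.0019  0.04    0.0734] zmax 0.0515
```

View pics/v11.png

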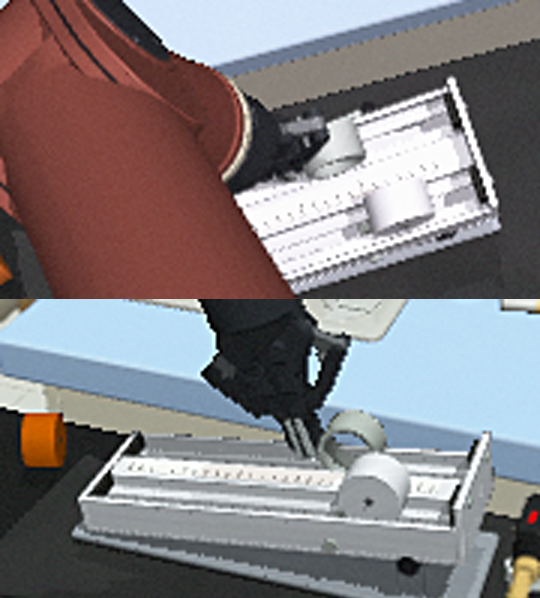

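```bash
python3 -m handwheel '[[[0.003,0,0.001],[0,0,0],1],[[0.006,0,0.002],[0,0,0],1],[[0.009,0,0.0027],[0,0,0],1],[[0.012,0,0.0033],[0,0,0],1],[[0.015,0,0.004],[0,0,0],1],[[0.018,0,0.0046],[0,0,0],1],[[0.021,0,0.0053],[0,0,0],1],[[0.024,0,0.0059],[0,0,0],1],[[0.027,0,0.0065],[0,0,0],1],[[0.030,0,0.0071],[0,0,0],1],[[0.033,0,0.0077],[0,0,0],1],[[0.036,0,0.0083],[0,0,0],1],[[0.039,0,0.009],[0,0,0],1],[[0.042,0,0.0096],[0,0,0],1],[[0.044,0,0.010],[0,0,0],1],[[0.045,0,0.0103],[0,0,0],1],[[0.045,0,0.0103],[0,0,0],1]]'; python3 - <<'E'
from h import *
s,p,r=cur(); print(tl(p),TR.T@s["contact_force"]); views("v12"); rollers("v12")
E
```

```text
clock: 22.2
eef_pos: [0.5671, -0.044, 0.0811]
tcp_rot: [-3.141, -0.35, -1.279]
contact_force: [-2.0, 4.8, 4.5]
opening: 0.003
[0.05918136 0.0318927  0.01691644] [-4.49508533 -0.55153104  5.15790703]
top -0.031 275 x [0.0652 0.0885 0.1106] zmax 0.0519
top 0.031 181 x [0.0528 0.1036 0.1196] zmax 0.0517
scene -0.031 250 x [0.0676 0.0918 0.1106] zmax 0.0494
scene 0.031 280 x [0.0438 0.0859 0.1192] zmax 0.0517
```

View pics/v12.png

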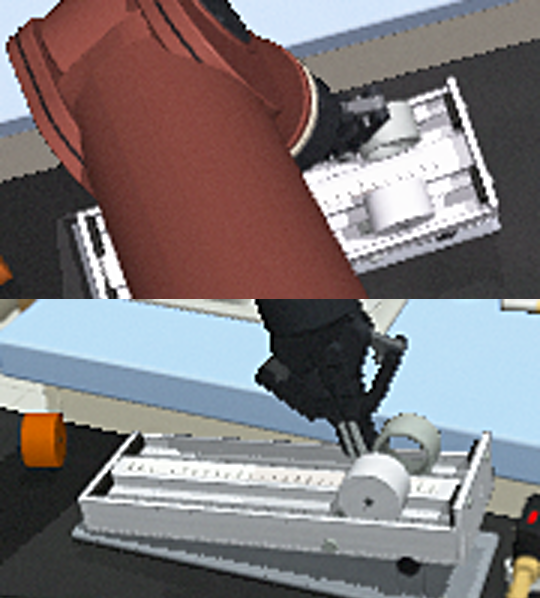

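```bash
python3 -m handwheel '[[[0.0015,0,0.0003],[0,0,0],1],[[0.003,0,0.0006],[0,0,0],1],[[0.003,0,0.0006],[0,0,0],1],[[0.001,0,0.0002],[0,0,0],1],[[-0.002,0,-0.0004],[0,0,0],1],[[-0.005,0,-0.001],[0,0,0],1],[[-0.008,0,-0.0017],[0,0,0],1],[[-0.011,0,-0.0023],[0,0,0],1],[[-0.014,0,-0.003],[0,0,0],1],[[-0.018,0,-0.0038],[0,0,0],1],[[-0.025,0,-0.0053],[0,0,0],1],[[-0.032,0,-0.0067],[0,0,0],1],[[-0.032,0,-0.0067],[0,0,0],1]]'; python3 - <<'E'
from h import *
s,p,r=cur(); print(tl(p),TR.T@s["contact_force"])
views("v13"); rollers("v13")
E
```

```text
clock: 23.92
eef_pos: [0.5575, -0.0128, 0.0761]
tcp_rot: [-3.141, -0.35, -1.278]
contact_force: [-0.2, -0.3, -0.1]
opening: -0.002
[0.02619797 0.03165755 0.01645725] [ 0.2100795  -0.26036942 -0.09146439]
top -0.031 278 x [0.0652 0.0885 0.1107] zmax 0.0515
top 0.031 281 x [0.0225 0.0863 0.1105] zmax 0.0511
scene -0.031 251 x [0.0674 0.0918 0.1102] zmax 0.0498
scene 0.031 283 x [0.0102 0.0766 0.1099] zmax 0.0518
```

View pics/v13.png

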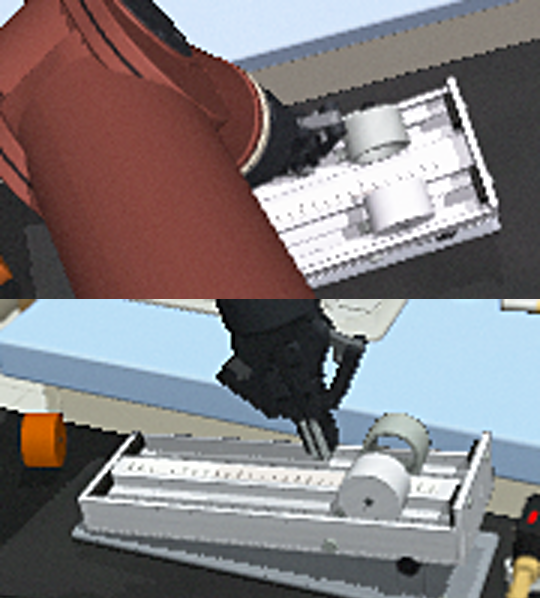

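Both rollers rest at 88 mm. I'll lift clear and do a final check.

```bash
python3 -m handwheel '[[[-0.01,0,-0.03],[0,0,0],1],[[-0.02,0,-0.08],[0,0,0],1],[[-0.06,0,-0.12],[0,0,0],1],[[-0.1,0,-0.14],[0,0,0],1],[[-0.1,0,-0.14],[0,0,0],1],[[-0.1,0,-0.14],[0,0,0],1],[[-0.1,0,-0.14],[0,0,0],1],[[-0.1,0,-0.14],[0,0,0],1]]'; python3 - <<'E'
from h import *
s,p,r=cur(); print(tl(p),s["contact_force"])
views("v14"); rollers("v14")
E
```

```text
clock: 25.02
eef_pos: [0.517, 0.1211, 0.173]
tcp_rot: [3.141, -0.351, -1.281]
contact_force: [0.2, 0.1, 0.4]
opening: 0.0
[-0.09884091  0.03128439  0.13196062] [0.16378426 0.06361374 0.36102445]
top -0.031 275 x [0.0652 0.0878 0.1106] zmax 0.0517
top 0.031 261 x [0.0649 0.0878 0.1102] zmax 0.0518
scene -0.031 249 x [0.0676 0.0917 0.1102] zmax 0.0497
scene 0.031 166 x [0.0661 0.0939 0.1104] zmax 0.0498
```

View pics/v14_scene.png

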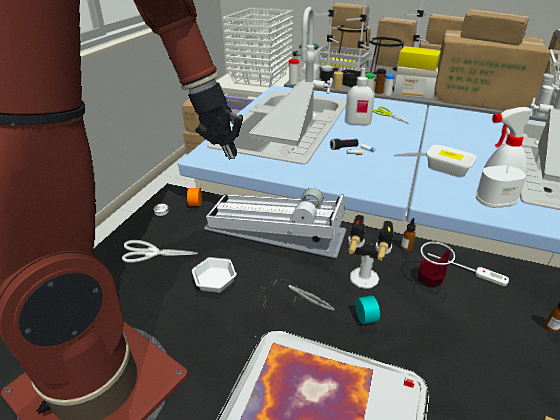

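View pics/v14.png

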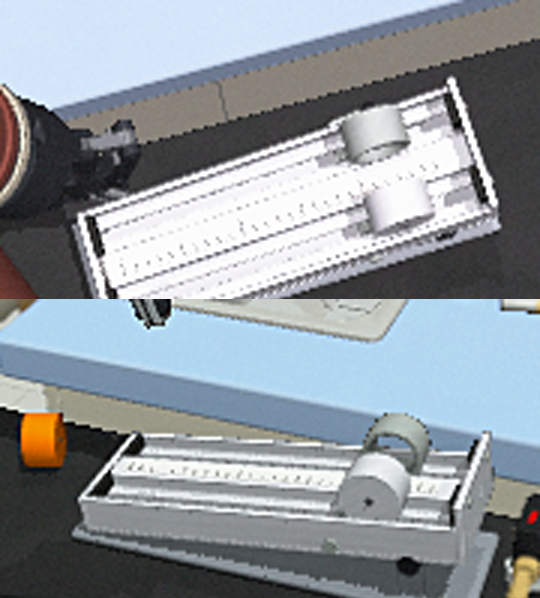

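The scene view shows both rollers side by side near the top (around 312,205), the hand clear at (230,155), and the cap, tweezers and look-alikes where they were. Both rollers measure a centre of x ≈ 88 mm and are steady, so I'm handing in.

```bash
python3 -c "
from rig import ctrl
print(ctrl.hand_in())"
```

```text
the job is handed in; nothing more can be done
None
```

Both rollers are up their lanes and resting on their catches, and the job is handed in at about 25 s of the 64 s allowed. I pushed the solid roller up the near lane first, then the hollow one up the far lane, using the shut fingertips. Each went to about x = 100 mm before I slowly backed off.

- **Final position:** the last top view put both roller centres at x ≈ 88 mm, where a roller rests on the raised catch. The solid one stayed put through several pictures, and the hollow one read the same in the two taken after I let go. The hand was clear, at near-zero force, and neither roller came near the end plate.
- **Bystanders:** the cap, tweezers, dropper, cup and both look-alikes looked unmoved in the last scene picture. I checked that by eye and did not measure it.
- **Higher force than expected:** the first stretch of the solid roller's push read about 9 N at the wrist, because its rear face was dragging on the fingers. I tilted the tips 12° forward for the rest. The readings then ranged from near zero to about 7 N.
- **Position estimate:** an early front-edge reading put the solid roller at 86 mm while the fingers partly hid it. The unobstructed view gave 88 mm.

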